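Load a sample cassette and crank it into the reader

ROBOT

A 6-joint arm with a two-finger parallel gripper is mounted at the origin on the work surface. World frame = base frame: x ahead of the robot, y to its left, z up, the work surface at z = 0. Lengths are in m, angles in rad, forces in N, time in s.
With the tool pointing down it reaches from about 0.3 to 0.775 m from the base axis. Payload 14.6 kg.
Tool frame: the origin (TCP) lies midway between the tips of the shut fingers; the grasp point (between the pads) lies 19 mm behind it (ctrl.tcp_to_grasp is the distance from the TCP to the grasp point, in m); z points along the fingers, y is the direction in which the jaws open and shut (so a half turn about z gives the same grasp; the last joint's range is limited). The gripper opens to 94 mm and grips with 3 to 60 N. Pads are 16 mm wide; open, the fingers measure 119 mm over their backs; the gripper's body (75 mm by 177 mm) begins 78 mm behind the grasp point.
Start: joints at [-1.33, 0.3, 1.521, -0, 1.321, -0.067], TCP at [0.167, -0.524, 0.205] pointing down, gripper open.
Joint ranges: [-3.03, 3.03], [-0.79, 2.21], [0.23, 2.52], [-1.04, 4.18], [0, 3.07], [-2.55, 2.55]. Speed limits (rad/s): [2.22, 2.22, 2.57, 3.14, 3.14, 3.14].

INTERFACE

Orientations are given as a rotation vector (axis times angle).
In Python, from station import ctrl gives the robot as it stands.
- The arm moves only by the tool jog_arm, never from a script. Its argument "plan" is a list of rows, each a list of 2 entries, a list of its own where there are three numbers: the shift along the tool's x, y, z in cm, then the turn, a rotation vector about the tool's x, y, z in rad. A call has 1 to 12 rows; each row is the pose to reach, as a shift and turn from the pose measured when the call began, along the tool's axes at that moment; what a row does not reach only later rows make up. A row lasts 1/10 s, in which the tool goes at most 50 mm and 8.59 degrees, less where a joint would pass 70% of its speed; a pose out of reach is approached as far as the arm can. A call with a gripper value outside its range is refused whole. "gripper" is the closure in counts, from 0 (fully open) to 255 (shut), set as the call begins (left out, the last holds). The fingers move at their own pace and stop on an object; "newtons" is the grip in N (left out, the last holds). Time passes only in rows, so rows that repeat a pose let the fingers close. It gives the time, the measured TCP pose, the force and the opening at its end, in the units of the state.
- ctrl.read_state(): the state, without advancing time (a new reading comes with each control period).
- ctrl.grab_frame(name): name is "scene" or "top" or "wrist"; returns a dict with "color" (400x640x3 uint8, blue, green, red), "range_z" (400x640 float32, m along the optical axis (not along the pixel's ray), 0 where there is no reading), "vfov" (degrees; the focal length in pixels is half the picture's height over the tangent of half this angle, whatever the lens; pixels are square), "cx", "cy" (the principal point, pixels), "dist_coeffs" ([k1, k2, p1, p2, k3] as OpenCV has them; the pictures are not rectified), "rvec" (rotation vector, rad) and "tvec" (3), from world to camera coordinates, as OpenCV has them. Camera axes: x right, y down, z forward; pixel columns grow to the right and rows downward; lengths in m; the calibration is good to about 2 mm. A picture is of the moment at which its call begins.
- ctrl.job_done(): hands the job in, once; it reports no verdict.
The state is a dict: "t": time; "joints": joint angles; "dq": joint speeds; "tau": joint torques, N m; "position": TCP position; "tcp_rot": TCP orientation; "contact_force": force on the tool from outside, world axes, zero at the start; "moment": the same for the moment, N m; "gripper_width": finger opening in m.
Only numpy, scipy, OpenCV 4.12 (cv2) and the standard library are available. Lean on these libraries where they do the work, as an engineer would, in place of code of your own. Each camera call takes 0.05 s, during which the arm holds its last target.

TASK

Lay the sample cassette in the loader's sloping chute, grip bar up and narrow end downhill, and let it go so that it rests against the closed gate. Then swing the folded crank handle out of the handwheel until it latches upright, and with it turn the wheel clockwise (seen facing the wheel) until it stops, so that the gate drops and the cassette slides down to the end of the chute. Leave the handle latched out and do not disturb the box of pipette tips, the amber jar, the white bottle or the spatula.

Things in the scene. Friction and masses are not known exactly. Their poses are not given: they have to be found in the camera images.
- loader: White wedge-shaped cassette loader, 270 deep, 400 wide, 45 high at its front edge, 214 at its back; its face slopes up away from the robot at 32 degrees to the level. Left half: handwheel parallel to the face. Right half: chute running down the slope. Origin at the centre of its underside, x to its back, y to its left.
- wheel_axis (a point): Where the handwheel's axis meets the sloping face. Axes fixed to the loader (they do not turn with the wheel): x uphill along the face, y left along it, z square out of it. Wheel 187 across its black rim; rim, hub (50 across) and spokes at most 22 above the face. The crank's hinge is 66 from the axis, 42 above the face, straight uphill at the start, between two cheeks 41 wide, 54 high.
- crank_grip (a point): Centre of the black ball knob on the end of the crank's steel stem (10 thick), 80 from the crank's hinge. The ball is 32 across and swivels freely every way on the stem, so a hand can hold it fast and keep its own attitude while the crank swings or turns. Folded, the crank lies over the hub parallel to the face, its centre line 42 above the face, pointing from the hinge past the wheel's axis. Its x runs towards the hinge, y along the hinge pin.
- crank (a joint): Fold angle of the crank, rad: 0 folded, 1.57 square out of the wheel: the free end swings out of the face and uphill; the hinge pin lies along the wheel's tangent. A light spring folds it back. From about 1.15 a catch resists (some 4 N at the ball), it snaps over at 1.4 and holds the crank at about 1.55; stop 1.65. Some 7 N towards the wheel's axis unlatches it.
- wheel (a joint): Turn of the handwheel, rad, growing clockwise as seen facing it; starts at 0, stop at 5.6 (under one turn). While the crank is folded a tooth on its heel stands between two lugs on the face and the wheel cannot turn. Turning takes about 3 N at the ball; it stays where it is left.
- chute_gate (a point): Point on the chute's floor, on its centre line, at the gate's uphill face. Axes as wheel_axis: x uphill along the chute, y left across, z out of its floor. The chute is a polished metal channel 68 wide inside, walls 12 above its floor and 8 thick; it runs from 193 uphill of this point (open) to an end wall whose inner face is 112 downhill. Things slide down it by themselves.
- gate (a joint): How far the gate (steel plate across the chute, 20 above its floor when closed) has dropped, m: 0 closed, 0.0255 open, below the floor; geared to the wheel.
- cassette_mid (a point): Middle of the loose pale plastic cassette, 24 above its underside; about 160 g; 100 long (x), 58 wide (y), 48 high: a tray 16 thick with a grip bar on top, 20 wide, 64 long along x, 16 to 48 above the underside, centred 6 to +x of this point. The last 20 at the -x end are only 36 wide: the narrow end. z points up, out of the bar. It lies flat on the bench, bar up.
- cassette_nose (a point): Middle of the tip of the cassette's narrow end, 8 above its underside.
- tip_box: Bystander, leave alone: box of pipette tips, 85 x 120 x 55, stands to the right; origin at its underside or centre
- jar: Bystander, leave alone: amber jar, 64 across, 85 high; origin at its underside or centre
- flask: Bystander, leave alone: white bottle, 72 across, 170 high; origin at its underside or centre
- spatula: Bystander, leave alone: steel spatula, 170 long; origin at its underside or centre
- cassette: The cassette itself; origin at the centre of its underside, axes as cassette_mid.
Mind the look-alikes: they are no part of the job. What is shaped like the cassette but yellow is not meant.

How it is judged:
By the outcome, as a careful person would: the job done as asked, in the order asked, and still so for the second after the job is handed in, with the robot touching nothing.
It also fails if it takes over 72 s, if anything falls off the work surface, if the arm or the gripper's body presses on something with over 40 N, if the wrist force passes 120 N, or if a joint passes its speed limit or range.

## Working session

There is one attempt and no reset: what is moved stays moved. The work goes in short steps, Python scripts to look and compute and a tool call to move; the robot and the scene stay as the last step left them, time stands still between calls to the robot, and variables do not carry over. Pictures are saved under pics/ and viewed, and the job is handed in when it is done.

Besides the shell and the picture viewer there is one more tool, called after "Request:" by a JSON object that holds its "op" and its "data". jog_arm: Moves the arm, as the interface text tells. Its arguments: {"type":"object","properties":{"plan":{"type":"array","items":{"type":"array"}},"gripper":{"type":"number"},"newtons":{"type":"number"}},"required":["plan"]}

```bash
ls; mkdir -p pics; cat > h.py <<'E'
import numpy as np, cv2, pickle
from station import ctrl
def grab(n,tag):
    f=ctrl.grab_frame(n); pickle.dump(f,open(f'pics/{tag}.pkl','wb')); cv2.imwrite(f'pics/{tag}.png',f['color']); return f
def load(tag): return pickle.load(open(f'pics/{tag}.pkl','rb'))
def K(f):
    h=f['color'].shape[0]; fl=h/2/np.tan(np.radians(f['vfov'])/2)
    return np.array([[fl,0,f['cx']],[0,fl,f['cy']],[0,0,1.]])
def w(f,u,v,z=None,r=1):
    if z is None:
        p=f['range_z'][int(round(v))-r:int(round(v))+r+1,int(round(u))-r:int(round(u))+r+1]; p=p[p>0]; z=np.median(p)
    n=cv2.undistortPoints(np.array([[[u,v]]],float),K(f),np.array(f['dist_coeffs'],float))[0,0]
    R=cv2.Rodrigues(np.array(f['rvec'],float))[0]
    return R.T@(np.array([n[0]*z,n[1]*z,z])-np.array(f['tvec'],float).ravel())
def cloud(f):
    h,ww=f['range_z'].shape; uu,vv=np.meshgrid(np.arange(ww),np.arange(h))
    n=cv2.undistortPoints(np.stack([uu.ravel(),vv.ravel()],1).astype(float)[:,None],K(f),np.array(f['dist_coeffs'],float))[:,0]
    z=f['range_z'].ravel(); R=cv2.Rodrigues(np.array(f['rvec'],float))[0]
    P=(np.c_[n*z[:,None],z]-np.array(f['tvec'],float).ravel())@R
    P[z==0]=np.nan
    return P.reshape(h,ww,3)
def proj(f,P):
    return cv2.projectPoints(np.array(P,float).reshape(-1,3),np.array(f['rvec'],float),np.array(f['tvec'],float),K(f),np.array(f['dist_coeffs'],float))[0][:,0]
E
python3 - <<'E'
from h import *
for n in('scene','top','wrist'): f=grab(n,n+'0'); print(n,f['vfov'],f['tvec'],f['dist_coeffs'])
print(ctrl.read_state())
E
```

```text
pics
scene 55.38443271351052 [-0.30769754 -0.24149707  1.47826148] [-0.07039805  0.          0.          0.          0.        ]
top 43.46790313690813 [-0.00350556  0.51809251  1.58524621] [0.0485369 0.        0.        0.        0.       ]
wrist 61.22132656751043 [-0.55086917 -0.02766298  0.38963782] [0.01175197 0.         0.         0.         0.        ]
{'t': 0.15, 'joints': array([-1.32959931e+00,  3.00372038e-01,  1.52142752e+00, -3.73188739e-05,
        1.32070058e+00, -6.65926449e-02]), 'dq': array([-1.54236652e-03, -3.01030776e-04, -3.41228830e-03,  3.36857703e-04,
        2.62055481e-05,  8.47055161e-04]), 'tau': array([ 1.83321390e-03, -5.31959546e+01, -3.52821136e+01,  7.08019291e-02,
        2.35803716e-02, -6.87022543e-05]), 'position': array([ 0.16656846, -0.52396318,  0.20500563]), 'tcp_rot': array([-3.10357142e+00, -4.81444988e-01,  1.80810229e-04]), 'contact_force': array([ 1.29569949,  0.11788182, -0.25216426]), 'moment': array([0.04841106, 0.01122114, 0.00270633]), 'gripper_width': 0.09399554930632387}
```

View pics/scene0.png

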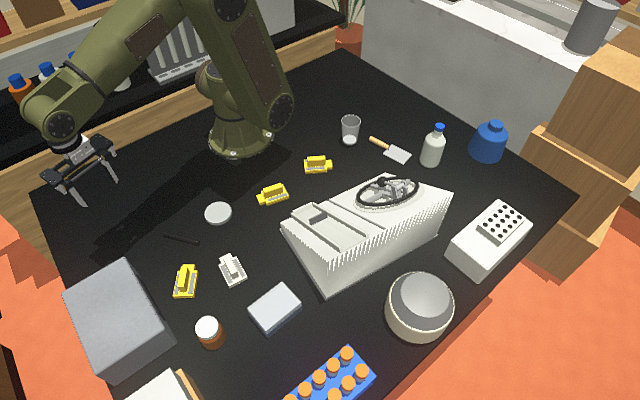

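View pics/top0.png

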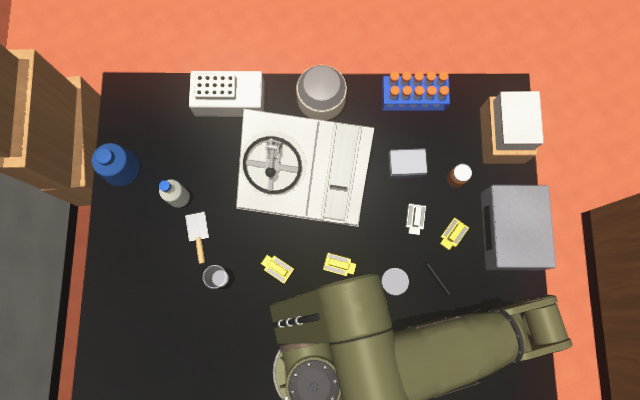

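View pics/wrist0.png

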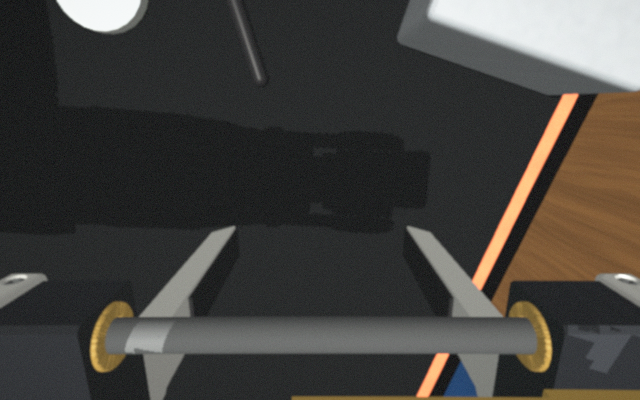

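The scene shows the white cassette at about (232,268) and in the top view at (416,218). The loader is at (305,165) in the top view, with the wheel at (272,165). I'll enlarge these.

```bash
python3 - <<'E'
from h import *
f=load('top0'); c=f['color']
a=cv2.resize(c[100:240,225:385],None,fx=5,fy=5,interpolation=cv2.INTER_CUBIC)[:600]; 
cv2.imwrite('pics/topL.png',cv2.resize(c[105:230,230:380],None,fx=4.8,fy=4.8,interpolation=cv2.INTER_CUBIC))
cv2.imwrite('pics/topC.png',cv2.resize(c[195:245,385:450],None,fx=9,fy=9,interpolation=cv2.INTER_CUBIC))
for u,v in[(416,218),(421,206),(412,206),(272,165),(270,172),(460,175),(340,187)]: print(u,v,w(f,u,v))
P=cloud(f)
# face plane
q=P[105:230,235:375].reshape(-1,3); q=q[(q[:,2]>.05)&np.isfinite(q[:,2])]
print(len(q), K(f)[0,0])
best=None
rng=np.random.default_rng(0)
for i in range(3000):
    s=q[rng.choice(len(q),3,0)]; n=np.cross(s[1]-s[0],s[2]-s[0]); 
    if np.linalg.norm(n)<1e-9: continue
    n/=np.linalg.norm(n); n*=np.sign(n[2])
    k=abs((q-s[0])@n)<.0015
    if best is None or k.sum()>best[0]: best=(k.sum(),n,s[0],k)
q2=q[best[3]]; m=q2.mean(0); n=np.linalg.svd(q2-m)[2][2]; n*=np.sign(n[2])
print(best[0],n,m,'tilt',np.degrees(np.arccos(n[2])),'yaw',np.degrees(np.arctan2(-n[1],-n[0])))
for (u,v) in [(242,110),(373,127),(359,226),(236,208)]:
    print(u,v,w(f,u,v))
E
```

```text
416 218 [ 0.48167018 -0.32850122  0.04740708]
421 206 [ 0.52704219 -0.35203195  0.0195128 ]
412 206 [ 0.52801873 -0.32335429  0.01405925]
272 165 [0.62372187 0.13170158 0.1689329 ]
270 172 [0.60034081 0.13695798 0.17320185]
460 175 [ 0.61680827 -0.46738241  0.08237951]
340 187 [ 0.56622954 -0.07892802  0.12264151]
12530 501.7122165633456
3102 [-0.52239071  0.07881731  0.84905582] [0.63510607 0.03768567 0.13758749] tilt 31.890877298893727 yaw -8.579963254650803
242 110 [0.84309121 0.24530166 0.06669181]
373 127 [ 0.80921417 -0.2000708   0.00103604]
359 226 [ 0.46189529 -0.14735269  0.00122215]
236 208 [5.21609893e-01 2.64960492e-01 3.90437043e-04]
```

```bash
echo
```

```text
(no output)
```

View pics/topL.png

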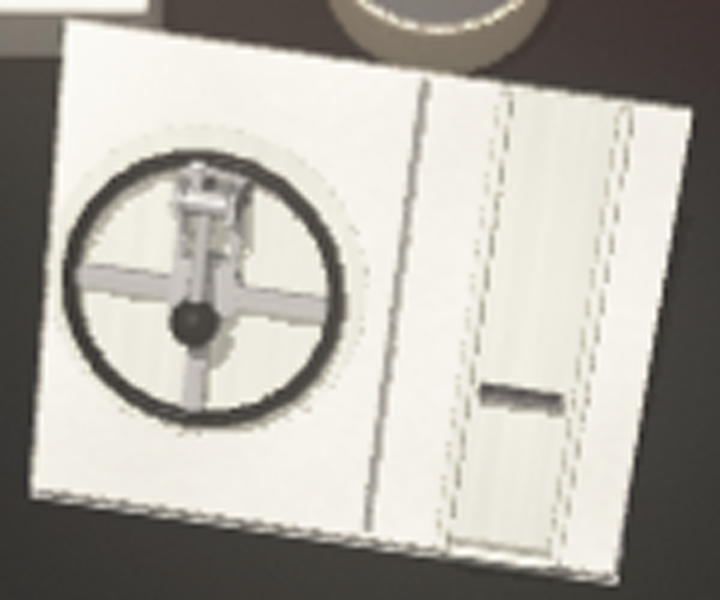

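View pics/topC.png

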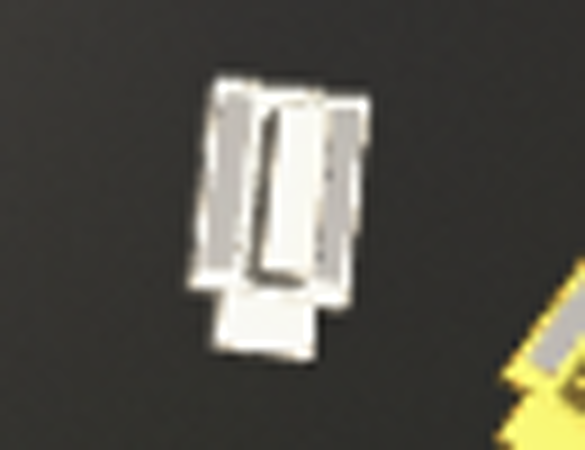

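```bash
cat > fit.py <<'E'
from h import *
from scipy.optimize import least_squares
f=load('top0')
# loader
C=np.array([[.135,.2,.2137],[.135,-.2,.2137],[-.135,-.2,.045],[-.135,.2,.045]])
def px(l,s,o): return np.array(l,float)/s+(np.array(o)+0.5/1)-0.5/s-0.0 -0.5
uv=px([(65,20),(692,108),(617,578),(33,493)],4.8,(230,105))
def T(p):
    c,s=np.cos(p[2]),np.sin(p[2]); return np.array([[c,-s,0],[s,c,0],[0,0,1]]),np.array([p[0],p[1],0])
def res(p):
    R,t=T(p); return (proj(f,C@R.T+t)-uv).ravel()
s=least_squares(res,[.64,.04,-.14]); print('loader',s.x,np.degrees(s.x[2]),s.fun.round(2))
R,t=T(s.x); a=np.radians(32)
F=R@np.array([[np.cos(a),0,-np.sin(a)],[0,1,0],[np.sin(a),0,np.cos(a)]])  # cols x uphill,y left,z out
o=R@np.array([-.135,0,.045])+t  # front edge mid
def onplane(u,v,h):
    A=w(f,u,v,1.0); B=w(f,u,v,1.5); d=B-A; k=((o-A)@F[:,2]+h)/(d@F[:,2]); return F.T@(A+k*d-o)
# wheel rim outer (h ~22): extents in crop
for nm,pt,h in [('rimL',(62,272),.018),('rimR',(346,297),.018),('rimT',(205,148),.018),('rimB',(198,428),.018),('knob',(194,323),.042),('pinL',(172,205),.042),('pinR',(228,210),.042),
   ('gateUL',(480,384),.02),('gateUR',(563,396),.02),('gateLL',(480,402),.0),('gateLR',(563,412),0),('endL',(455,540),0),('endR',(548,553),0),('chL',(500,200),0.012),('chR',(610,200),0.012)]:
    u,v=px([pt],4.8,(230,105))[0]; print(nm,(1000*onplane(u,v,h)).round(1))
P=cloud(f)
print('plane check', F[:,2])
# height map over face in loader frame, saved
Q=(P-o)@F
q=Q[100:240,225:390].reshape(-1,3)*1000
np.save('q.npy',q); np.savez('load.npz',F=F,o=o,x=s.x)
for y in [(-10,0),(-45,-30)]:
  k=(q[:,1]>y[0])&(q[:,1]<y[1])&(q[:,0]>20)&(q[:,0]<290); print('face h',np.nanpercentile(q[k,2],[10,50,90]).round(1))
for x0 in range(0,320,20):
  k=(q[:,0]>x0)&(q[:,0]<x0+20); line=[]
  for y0 in range(-200,-30,8):
    kk=k&(q[:,1]>y0)&(q[:,1]<y0+8); line.append('%4.0f'%np.median(q[kk,2]) if kk.sum()>1 else '  . ')
  print(x0,' '.join(line))
# cassette
g=load('top0'); uvc=px([(217,78),(370,97),(345,307),(191,288),(216,350),(313,360)],9,(385,195))
M=np.array([[.05,.029,.016],[.05,-.029,.016],[-.03,-.029,.016],[-.03,.029,.016],[-.05,.018,.016],[-.05,-.018,.016]])
def rc(p): R,t=T(p); return (proj(f,M@R.T+t)-uvc).ravel()
s=least_squares(rc,[.49,-.33,-.1]); print('cassette',s.x,np.degrees(s.x[2]),s.fun.round(2))
np.save('cas.npy',s.x)
E
python3 fit.py
```

```text
loader [ 0.62198878  0.03826685 -0.14019951] -8.03284020334629 [ 0.1   0.93  0.14  0.59 -0.29 -0.96  0.03 -0.6 ]
rimL [161.8 187.6  18. ]
rimR [171.8   2.1  18. ]
rimT [256.3 102.1  18. ]
rimB [68.1 89.6 18. ]
knob [147.7  95.6  42. ]
pinL [222.9 116.3  42. ]
pinR [224.7  80.8  42. ]
gateUL [126.6 -91.6  20. ]
gateUR [ 126.4 -146.1   20. ]
gateLL [107.6 -93.1  -0. ]
gateLR [ 108.8 -148.3   -0. ]
endL [  7.5 -89.3   0. ]
endR [   7.7 -152.8    0. ]
chL [247.8 -87.9  12. ]
chR [ 257.5 -157.    12. ]
plane check [-0.52471977  0.07405127  0.8480481 ]
face h [-6.5 -1.7  3.1]
face h [-6.  -1.2  3.4]
0   -2   -2   -2   -1   -2   12    6   12    8   13    8   16    8   12   12    7   -2   -2   -1   -3   -3   -3
20   -3   -1   -1    1    1   15    3    3    3    2    4    3    1    4    8   10   -1   -2   -2   -0   -0   -2
40   -2   -2   -2   -2    0   13    4    3    1    5    4    3   -0    2   11    6   -2    0   -2   -1   -1    1
60   -2   -3   -3   -1   -3   15    4    3    2    4    2    4    4    2    7    1   -1   -2   -3   -4   -2    2
80   -2   -1   -1   -2    1   15    2    3    6 
[... 758 characters left out ...]
  -0   -1   -1   -1   13    1    3    3    3    3    2    3    4   11   -0   -2   -2   -0   -2   -2   -1
240   -2   -3   -1    2   -2   14    1    3    3    3    2    1    3    3   11    2   -1    1   -0   -2   -3   -1
260   -2   -2   -1   -2   -3   16    2    3    2    3    2    3    2    3    8    2   -2   -2   -1   -1   -1    1
280 -116   -6   -5   -7   -6    2   -1 -111   -2   -0   -3 -113   -3   -3   -2   -3   -5   -6   -4   -3   -3   -4
300 -123   -8 -122   -7   -8   -0   -4   -1   -1   -2   -1   -2   -3   -2    4   -2   -4   -5   -5   -8   -4   -5
cassette [ 0.48270961 -0.3341321  -0.13724104] -7.863332487335918 [-0.38 -0.15  0.06  0.14  0.44  0.39 -0.04  0.04 -0.12 -0.43  0.04 -0.  ]
```

Both poses are fitted. The cassette sits at (0.483, -0.334) with yaw -7.9° and its narrow end towards the robot, so it's already nearly parallel to the chute. Next I'll write a move helper and hover over the cassette.

```bash
cat > mv.py <<'E'
from h import *
from scipy.spatial.transform import Rotation as Ro
d=np.load('load.npz'); F,o=d['F'],d['o']
def rel(pos,R,s=None):
    s=s or ctrl.read_state(); R0=Ro.from_rotvec(s['tcp_rot']).as_matrix()
    sh=R0.T@(np.array(pos)-s['position'])*100; rv=Ro.from_matrix(R0.T@R).as_rotvec()
    return sh.round(2).tolist(),rv.round(4).tolist()
def down(yaw): # tool x along yaw, z down
    c,s=np.cos(yaw),np.sin(yaw); return np.array([[c,s,0],[s,-c,0],[0,0,-1.]])
RF=np.c_[F[:,0],-F[:,1],-F[:,2]] # tool square to face, x uphill
def face(x,y,z): return o+F@np.array([x,y,z])
def st():
    s=ctrl.read_state(); print('t',round(s['t'],2),'p',s['position'].round(4),'rv',s['tcp_rot'].round(3),'j',s['joints'].round(2),'F',s['contact_force'].round(1),'w',round(s['gripper_width'],4)); return s
E
python3 - <<'E'
from mv import *
st(); c=np.load('cas.npy'); R=down(c[2])
off=lambda a,b:np.array([c[0]+np.cos(c[2])*a,c[1]+np.sin(c[2])*a,b])
print(rel(off(.006,.15),R)); print(RF)
E
```

```text
t 0.15 p [ 0.1666 -0.524   0.205 ] rv [-3.104 -0.481  0.   ] j [-1.33  0.3   1.52 -0.    1.32 -0.07] F [ 1.3  0.1 -0.3] w 0.094
([36.42, -8.25, 5.51], [-0.0009, 0.0002, 0.445])
[[ 0.83972716 -0.13974067  0.52471977]
 [-0.11850681 -0.99018814 -0.07405127]
 [ 0.52991926 -0.         -0.8480481 ]]
```

Request:
{"op": "jog_arm", "data": {"plan": [[[3,-0.7,0.4],[0,0,0.05]],[[8,-1.8,1],[0,0,0.12]],[[13,-3,2],[0,0,0.2]],[[18,-4,3],[0,0,0.28]],[[23,-5.2,4],[0,0,0.35]],[[28,-6.4,5],[0,0,0.4]],[[32.5,-7.4,5.5],[0,0,0.43]],[[35.5,-8.1,5.5],[0,0,0.445]],[[36.4,-8.25,5.5],[0,0,0.445]],[[36.4,-8.25,5.5],[0,0,0.445]]], "gripper": 0, "newtons": 20}}

```text
t: 1.15
position: [0.489, -0.3343, 0.1497]
tcp_rot: [-3.133, 0.212, 0.001]
contact_force: [-0.3, 0.5, 0.3]
gripper_width: 0.0941
```

```bash
python3 - <<'E'
from mv import *
st(); f=grab('wrist','w1'); 
c=np.load('cas.npy'); R=down(c[2])
off=lambda a,b:np.array([c[0]+np.cos(c[2])*a,c[1]+np.sin(c[2])*a,b])
print(rel(off(.006,.019),R))
E
```

```text
t 1.15 p [ 0.489  -0.3343  0.1497] rv [-3.133e+00  2.120e-01  1.000e-03] j [-0.66  0.44  1.46  0.    1.24  1.04] F [-0.3  0.5  0.3] w 0.0941
([0.06, -0.02, 13.09], [-0.0009, 0.0009, 0.0008])
```

View pics/w1.png

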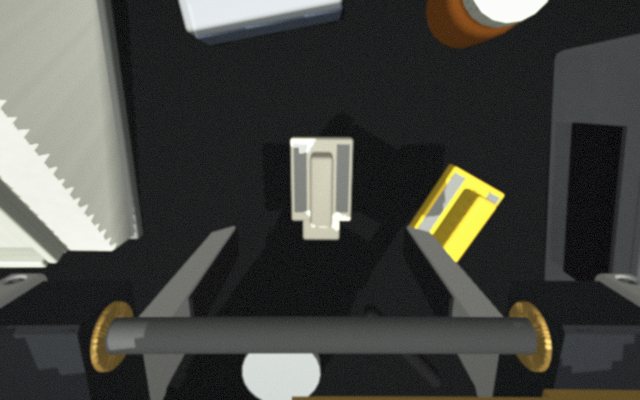

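The wrist view shows the cassette squarely between the fingers, from (290,138) to (354,239). I'll refine its pose from an enlarged crop.

```bash
python3 - <<'E'
from mv import *
f=load('w1'); cv2.imwrite('pics/w1c.png',cv2.resize(f['color'][125:250,270:375],None,fx=4.8,fy=4.8,interpolation=cv2.INTER_CUBIC))
E
```

```text
(no output)
```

View pics/w1c.png

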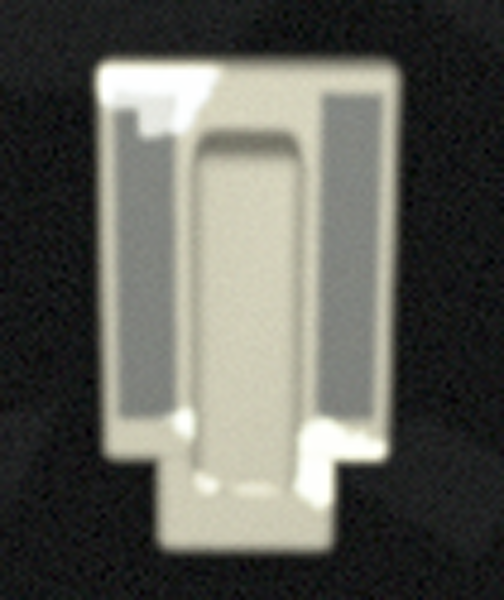

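```bash
python3 - <<'E'
from mv import *
from scipy.optimize import least_squares
f=load('w1'); u=(np.array([(97,62),(401,62),(388,460),(105,460),(158,550),(333,550)])+.5)/4.8-.5+[270,125]
M=np.array([[.05,.029,.016],[.05,-.029,.016],[-.03,-.029,.016],[-.03,.029,.016],[-.05,.018,.016],[-.05,-.018,.016]])
def pose(p):
    c,s=np.cos(p[2]),np.sin(p[2]); return M@np.array([[c,-s,0],[s,c,0],[0,0,1]]).T+[p[0],p[1],0]
s=least_squares(lambda p:(proj(f,pose(p))-u).ravel(),np.load('cas.npy')); print(s.x,np.degrees(s.x[2]),s.fun.round(2)); c=s.x;np.save('cas2.npy',c)
off=lambda a,b:np.array([c[0]+np.cos(c[2])*a,c[1]+np.sin(c[2])*a,b])
print(rel(off(.006,.019),down(c[2])))
E
```

```text
[ 0.4840858  -0.33546458 -0.14003017] -8.023137888996544 [-0.13 -0.07 -0.05  0.23  0.19 -0.05 -0.2  -0.32  0.2   0.03  0.01  0.19]
([0.22, 0.1, 13.09], [-0.0009, 0.0009, 0.0036])
```

Request:
{"op": "jog_arm", "data": {"plan": [[[0.1,0.05,3],[0,0,0.002]],[[0.2,0.1,6.5],[0,0,0.003]],[[0.2,0.1,9.5],[0,0,0.003]],[[0.2,0.1,11.5],[0,0,0.003]],[[0.2,0.1,12.6],[0,0,0.003]],[[0.2,0.1,13.0],[0,0,0.003]],[[0.2,0.1,13.0],[0,0,0.003]]], "gripper": 120}}

```text
t: 1.9
position: [0.4896, -0.3369, 0.0203]
tcp_rot: [-3.133, 0.22, 0.001]
contact_force: [0.3, 0.2, 0.5]
gripper_width: 0.0503
```

Request:
{"op": "jog_arm", "data": {"plan": [[[0,0,0],[0,0,0]],[[0,0,0],[0,0,0]],[[0,0,0],[0,0,0]],[[0,0,0],[0,0,0]],[[0,0,0],[0,0,0]]], "gripper": 255, "newtons": 20}}

```text
t: 2.4
position: [0.4897, -0.3369, 0.0207]
tcp_rot: [-3.133, 0.22, 0.0]
contact_force: [-0.6, 1.4, 4.2]
gripper_width: 0.0199
```

```bash
python3 - <<'E'
from mv import *
st(); f=grab('wrist','w2')
E
```

```text
t 2.4 p [ 0.4897 -0.3369  0.0207] rv [-3.133  0.22   0.   ] j [-0.66  0.6   1.54  0.    0.99  1.05] F [-0.6  1.4  4.2] w 0.0199
```

View pics/w2.png

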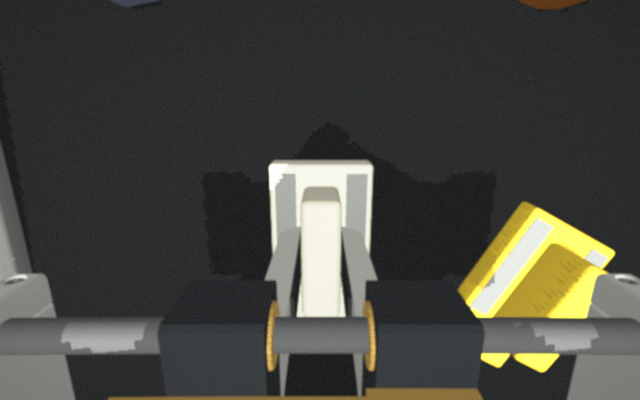

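```bash
python3 - <<'E'
from mv import *
st(); print(face(.184,-.12,.024),face(.184,-.12,.124)); print(rel([.49,-.337,.28],down(-.14))); print(rel(face(.184,-.12,.144),RF))
E
```

```text
t 2.45 p [ 0.4897 -0.3369  0.0207] rv [-3.133  0.22   0.   ] j [-0.66  0.6   1.54  0.    0.99  1.05] F [-0.6  2.5  4.8] w 0.02
[ 0.61346103 -0.08171876  0.1628583 ] [ 0.56098905 -0.07431363  0.24766311]
([0.02, -0.0, -25.93], [-0.0005, 0.0002, 0.0])
([2.33, -27.0, -24.38], [-0.0006, 0.5587, 0.0001])
```

Request:
{"op": "jog_arm", "data": {"plan": [[[0,0,-2],[0,0,0]],[[0,0,-5.5],[0,0,0]],[[0,0,-10],[0,0,0]],[[0,0,-15],[0,0,0]],[[0,-2,-19.5],[0,0,0]],[[0,-5.5,-22.5],[0,0,0]],[[0.3,-10,-24.4],[0,0.1,0]],[[0.8,-14.5,-24.4],[0,0.22,0]],[[1.3,-19,-24.4],[0,0.34,0]],[[1.8,-23,-24.4],[0,0.45,0]],[[2.3,-26,-24.4],[0,0.54,0]],[[2.3,-27,-24.4],[0,0.559,0]]]}}

```text
t: 3.65
position: [0.5495, -0.0704, 0.2642]
tcp_rot: [2.977, -0.206, 0.857]
contact_force: [-0.3, 0.1, -1.5]
gripper_width: 0.0196
```

Request:
{"op": "jog_arm", "data": {"plan": [[[0,0,0],[0,0,0]]]}}

```text
t: 3.75
position: [0.5492, -0.0696, 0.2641]
tcp_rot: [2.978, -0.203, 0.855]
contact_force: [0.7, -0.2, -1.6]
gripper_width: 0.0199
```

```bash
python3 - <<'E'
from mv import *
st(); f=grab('wrist','w3');grab('scene','s3');grab('top','t3')
print(rel(face(.184,-.12,.124),RF))
E
```

```text
t 3.75 p [ 0.5492 -0.0696  0.2641] rv [ 2.978 -0.203  0.855] j [-0.21 -0.03  1.86  0.06  0.76  1.46] F [ 0.7 -0.2 -1.6] w 0.0199
([0.11, 0.14, 2.03], [-0.0016, -0.0005, 0.0013])
```

View pics/w3.png

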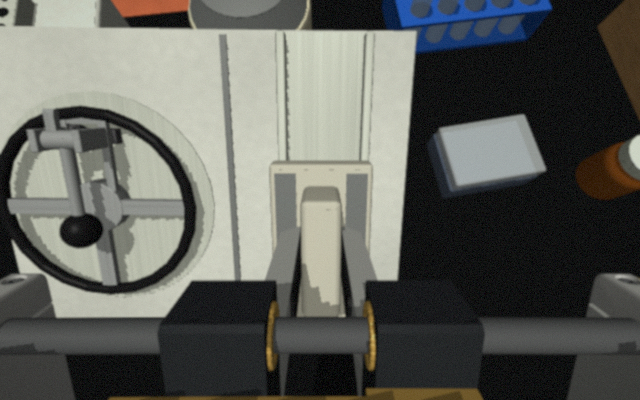

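View pics/s3.png

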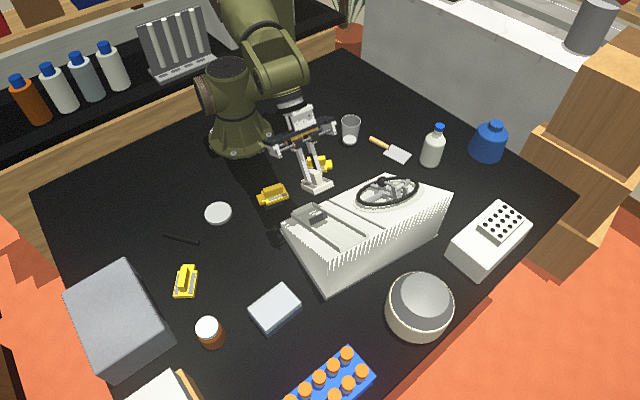

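The wrist view shows the chute's upper half, with walls at about x=278 to 373 px near the top, plus the wheel, the folded crank knob at (80,230) and the held cassette. I'll refine the chute and wheel measurements from this view.

```bash
python3 - <<'E'
from mv import *
f=load('w3'); 
cv2.imwrite('pics/w3a.png',cv2.resize(f['color'][20:170,210:430],None,fx=3.6,fy=3.6,interpolation=cv2.INTER_CUBIC))
cv2.imwrite('pics/w3b.png',cv2.resize(f['color'][90:310,0:220],None,fx=2.7,fy=2.7,interpolation=cv2.INTER_CUBIC))
E
```

```text
(no output)
```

View pics/w3a.png

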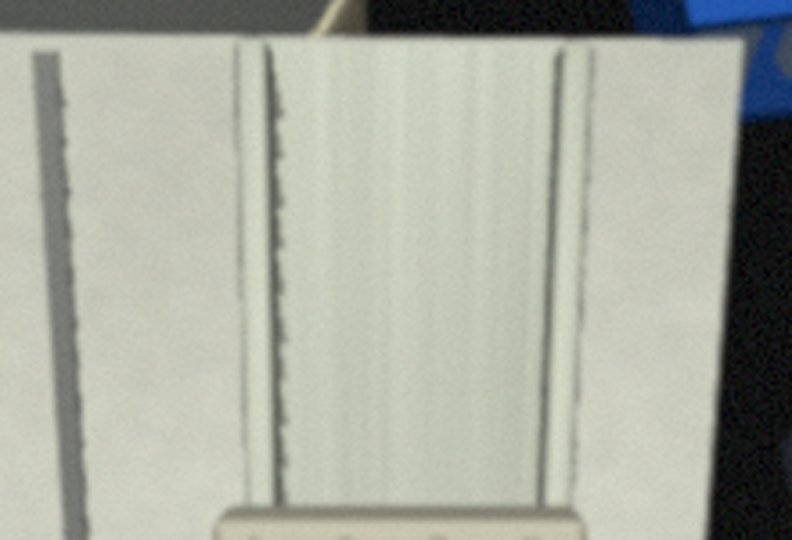

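View pics/w3b.png

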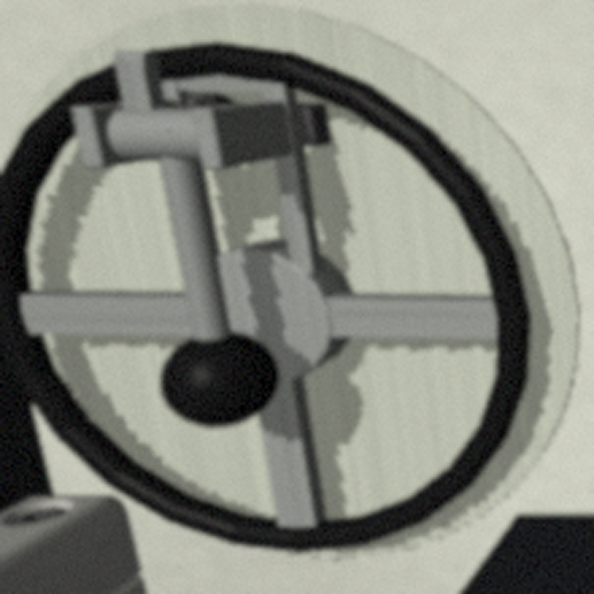

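```bash
python3 - <<'E'
from mv import *
f=load('w3')
def onp(pt,h,s,off):
    u,v=(np.array(pt)+.5)/s-.5+off
    A=w(f,u,v,.1);B=w(f,u,v,.5);d=B-A;k=((o-A)@F[:,2]+h)/(d@F[:,2]);return (1000*(F.T@(A+k*d-o))).round(1)
a=(3.6,(210,20)); b=(2.7,(0,90))
for nm,pt in[('wallLi',(266,60)),('wallLi',(274,480)),('wallRi',(566,60)),('wallRi',(550,480))]: print(nm,onp(pt,.015,*a))
for nm,pt in[('floorR',(556,60)),('floorR',(540,480))]: print(nm,onp(pt,.003,*a))
for nm,pt in[('backR',(744,38)),('rightE',(710,500))]: print(nm,onp(pt,0,*a))
for nm,pt,h in[('knob',(220,378),.042),('rimR',(527,330),.014),('rimT',(215,45),.018),('rimB',(305,548),.018),('stemtop',(182,160),.047),('pinL',(105,132),.047),('pinR',(205,132),.047)]: print(nm,onp(pt,h,*b))
# rim ellipse via threshold
P=cloud(f); Q=(P-o)@F*1000
k=(Q[...,0]>280)&(Q[...,0]<300)
for lab,lo,hi in(('face',-75,-40),('floor',-145,-95),('face2',-195,-170)):
    kk=(Q[...,1]>lo)&(Q[...,1]<hi)&(Q[...,0]>210)&(Q[...,0]<300); print(lab,kk.sum(),np.nanmedian(Q[kk][:,2]).round(2))
# cassette tray tail corner in tool frame
s=ctrl.read_state()
R0=Ro.from_rotvec(s['tcp_rot']).as_matrix()
ztray=-(20.7-16)/1000 # tool z of tray top relative TCP: TCP 20.7 above underside -> tray top +4.7mm ahead
def tool(pt,ht):
    u,v=(np.array(pt)+.5)/3.6-.5+(210,20)
    A=w(f,u,v,.1);B=w(f,u,v,.5);n=R0[:,2];pl=s['position']+n*ht;d=B-A;k=((pl-A)@n)/(d@n);return (1000*R0.T@(A+k*d-s['position'])).round(1)
for p in[(215,512),(585,512)]: print('tail',tool(p,.0047))
E
```

```text
wallLi [311.7 -86.5  15. ]
wallLi [213.8 -86.   15. ]
wallRi [ 311.9 -156.3   15. ]
wallRi [ 214.1 -156.2   15. ]
floorR [ 314.  -155.4    3. ]
floorR [ 212.4 -155.     3. ]
backR [ 319.5 -201.1   -0. ]
rightE [ 206.8 -201.     0. ]
knob [148.8  93.4  42. ]
rimR [156.5   2.7  14. ]
rimT [254.   92.3  18. ]
rimB [71.7 92.  18. ]
stemtop [220.8  88.3  47. ]
pinL [229.  109.4  47. ]
pinR [229.2  79.9  47. ]
face 5159 -1.12
floor 18344 247.19
face2 4132 -0.37
tail [ 43.8 -28.6   4.7]
tail [43.9 27.9  4.7]
```

```bash
python3 - <<'E'
from mv import *
f=load('w3'); P=cloud(f); Q=(P-o)@F*1000
for lab,lo,hi in(('face',-75,-40),('floor',-145,-95),('face2',-195,-170),('wallL',-85,-80)):
    kk=(Q[...,1]>lo)&(Q[...,1]<hi)&(Q[...,0]>225)&(Q[...,0]<300)&(abs(Q[...,2])<40); print(lab,kk.sum(),np.percentile(Q[kk][:,2],[20,50,80]).round(2))
print(rel(face(.186,-.121,.024),RF))
E
```

```text
face 3194 [-2.11 -1.48 -0.84]
floor 4688 [2.18 2.8  3.45]
face2 2305 [-1.54 -0.91 -0.24]
wallL 509 [14.06 14.66 15.23]
([0.3, 0.26, 12.03], [-0.0016, -0.0005, 0.0013])
```

```bash
python3 - <<'E'
from mv import *
f=load('top0'); cv2.imwrite('pics/gate.png',cv2.resize(f['color'][175:205,320:360],None,fx=14,fy=14,interpolation=cv2.INTER_NEAREST))
f=load('scene0'); cv2.imwrite('pics/gate2.png',cv2.resize(f['color'][190:260,280:380],None,fx=7,fy=7,interpolation=cv2.INTER_CUBIC))
for x in(8,120): 
  for z in(.003,.023): print(x,z,proj(load('top0'),[face(x/1000,-.121+dy,z) for dy in(-.03,.03)]).round(1).tolist(),proj(f,[face(x/1000,-.121+dy,z) for dy in(-.03,.03)]).round(1).tolist())
E
```

```text
8 0.003 [[343.5, 220.3], [325.2, 217.7]] [[294.0, 215.4], [310.8, 207.2]]
8 0.023 [[343.4, 222.6], [324.8, 220.0]] [[292.0, 209.7], [308.9, 201.6]]
120 0.003 [[348.5, 187.8], [329.7, 185.2]] [[309.2, 225.9], [327.3, 216.9]]
120 0.023 [[348.4, 189.8], [329.4, 187.2]] [[307.2, 219.8], [325.3, 210.8]]
```

View pics/gate.png

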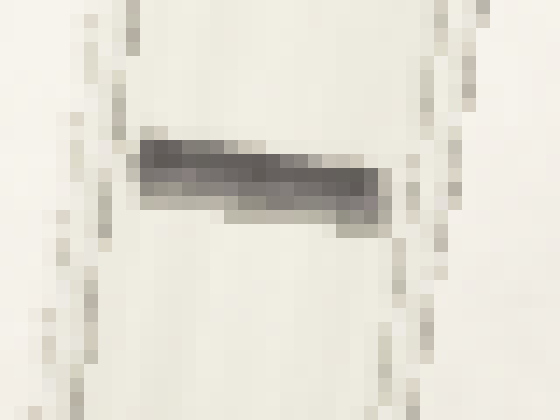

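View pics/gate2.png

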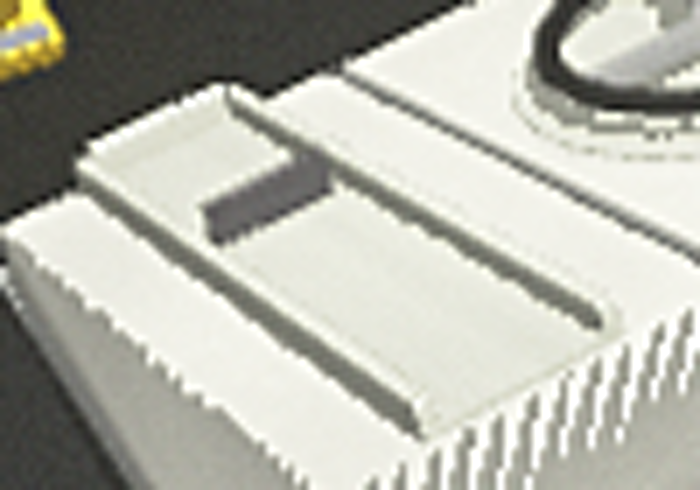

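Request:
{"op": "jog_arm", "data": {"plan": [[[0.25,0.13,3],[0,0,0]],[[0.5,0.26,6],[-0.0016,0,0.0013]],[[0.5,0.26,8.8],[-0.0016,-0.0005,0.0013]],[[0.5,0.26,10.6],[-0.0016,-0.0005,0.0013]],[[0.5,0.26,11.5],[-0.0016,-0.0005,0.0013]],[[0.5,0.26,11.9],[-0.0016,-0.0005,0.0013]],[[0.5,0.26,11.9],[-0.0016,-0.0005,0.0013]]]}}

```text
t: 4.6
position: [0.616, -0.0837, 0.1662]
tcp_rot: [2.976, -0.21, 0.853]
contact_force: [0.0, 0.9, -1.3]
gripper_width: 0.0199
```

```bash
python3 - <<'E'
from mv import *
s=st(); f=grab('wrist','w4');grab('scene','s4')
print(rel(face(.188,-.121,.024),RF), F.T@(s['position']-o))
E
```

```text
t 4.6 p [ 0.616  -0.0837  0.1662] rv [ 2.976 -0.21   0.853] j [-0.21  0.23  1.81  0.07  0.55  1.45] F [ 0.   0.9 -1.3] w 0.0199
([-0.06, -0.03, 0.2], [0.0003, -0.001, -0.0002]) [ 0.18815828 -0.12158139  0.02530891]
```

View pics/w4.png

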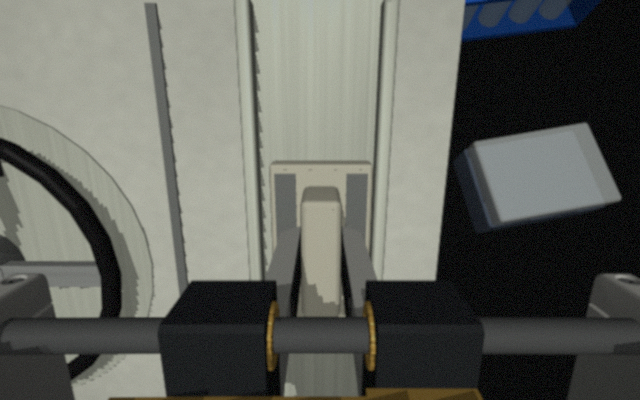

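View pics/s4.png

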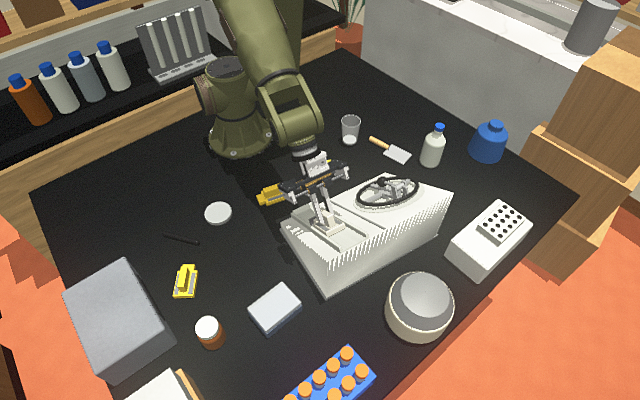

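The cassette is inside the channel, but its tray (270–372 px) sits slightly right of the walls (255–380 px). I'll shift it left 1.5 mm and lower it the last bit.

Request:
{"op": "jog_arm", "data": {"plan": [[[0,-0.15,0.05],[0,0,0]],[[0,-0.15,0.15],[0,0,0]],[[0,-0.15,0.18],[0,0,0]],[[0,-0.15,0.18],[0,0,0]]]}}

```text
t: 5.1
position: [0.6172, -0.082, 0.1656]
tcp_rot: [2.975, -0.209, 0.855]
contact_force: [-0.5, -0.3, -1.0]
gripper_width: 0.0198
```

Request:
{"op": "jog_arm", "data": {"plan": [[[0,0,0.03],[0,0,0]],[[0,0,0.03],[0,0,0]],[[0,0,0.03],[0,0,0]],[[0,0,0],[0,0,0]],[[0,0,-1],[0,0,0]],[[0,0,-3],[0,0,0]],[[0,0,-6],[0,0,0]],[[0,0,-9.5],[0,0,0]],[[0,0,-12],[0,0,0]],[[0,0,-12],[0,0,0]]], "gripper": 130}}

```text
t: 6.1
position: [0.5539, -0.0731, 0.2714]
tcp_rot: [2.972, -0.209, 0.864]
contact_force: [0.9, 0.6, -1.0]
gripper_width: 0.046
```

```bash
python3 - <<'E'
from mv import *
s=st(); f=grab('wrist','w5');g=grab('scene','s5');
cv2.imwrite('pics/s5c.png',cv2.resize(g['color'][180:270,270:390],None,fx=6,fy=6,interpolation=cv2.INTER_CUBIC))
E
```

```text
t 6.1 p [ 0.5539 -0.0731  0.2714] rv [ 2.972 -0.209  0.864] j [-0.22 -0.03  1.84  0.06  0.77  1.47] F [ 0.9  0.6 -1. ] w 0.046
```

View pics/w5.png

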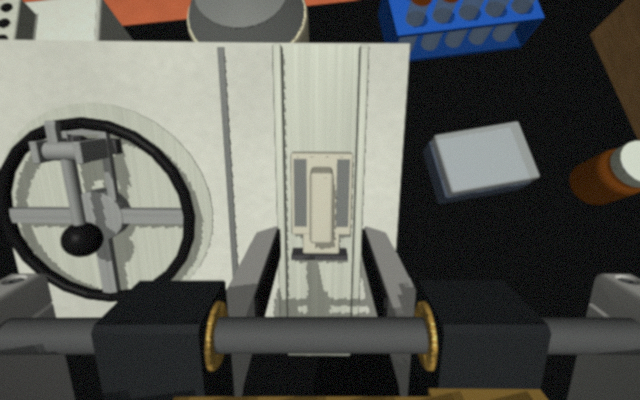

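View pics/s5c.png

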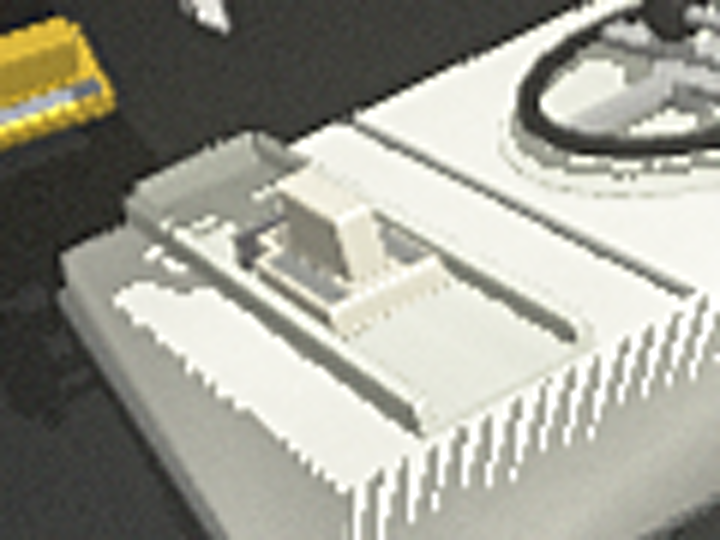

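The cassette has slid down and rests against the gate (dark edge at about (320,252) in the wrist view), bar up and narrow end downhill. Next is the crank: I'll move over the knob and re-measure.

```bash
python3 - <<'E'
from mv import *
print(rel(face(.148,.0945,.105),RF)); print(face(.23,.0945,.11), face(.16,.0945,.11))
E
```

```text
([-4.06, -21.42, 3.94], [0.0003, -0.002, -0.0001])
[0.63693695 0.13159369 0.26016672] [0.57815605 0.13988917 0.22307237]
```

Request:
{"op": "jog_arm", "data": {"plan": [[[-0.5,-2,0],[0,0,0]],[[-1.2,-6,0],[0,0,0]],[[-2.2,-11,0],[0,0,0]],[[-3.2,-16,0.5],[0,0,0]],[[-3.9,-19.5,1.5],[0,0,0]],[[-4.06,-21.2,2],[0,-0.002,0]],[[-4.06,-21.42,2],[0,-0.002,0]],[[-4.06,-21.42,2],[0,-0.002,0]]], "gripper": 60}}

```text
t: 7.0
position: [0.5604, 0.1423, 0.2277]
tcp_rot: [2.976, -0.208, 0.85]
contact_force: [-0.4, -0.7, 1.2]
gripper_width: 0.0721
```

```bash
python3 - <<'E'
from mv import *
s=st(); f=grab('wrist','w6')
E
```

```text
t 7.0 p [0.5604 0.1423 0.2277] rv [ 2.976 -0.208  0.85 ] j [ 0.29  0.09  1.82 -0.33  0.75  2.19] F [-0.4 -0.7  1.2] w 0.0721
```

View pics/w6.png

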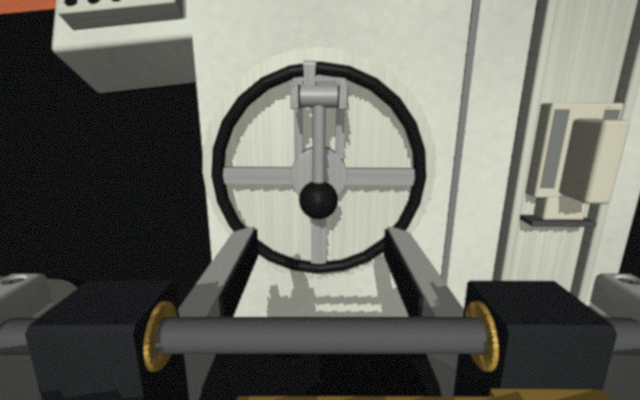

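```bash
cat >> mv.py <<'E'
RG=RF@Ro.from_rotvec([0,0,-.25]).as_matrix()
E
python3 - <<'E'
from mv import *
f=load('w6'); cv2.imwrite('pics/w6c.png',cv2.resize(f['color'][50:280,200:440],None,fx=2.6,fy=2.6,interpolation=cv2.INTER_CUBIC))
E
```

```text
(no output)
```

View pics/w6c.png

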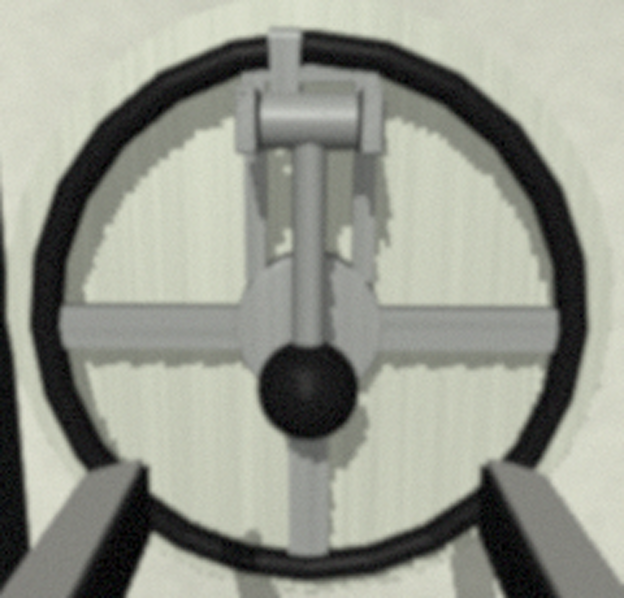

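```bash
python3 - <<'E'
from mv import *
f=load('w6')
def onp(pt,h):
    u,v=(np.array(pt)+.5)/2.6-.5+(200,50)
    A=w(f,u,v,.1);B=w(f,u,v,.5);d=B-A;k=((o-A)@F[:,2]+h)/(d@F[:,2]);return (1000*(F.T@(A+k*d-o))).round(1)
for nm,pt,h in[('knob',(308,390),.041),('rimL',(31,325),.012),('rimR',(587,325),.012),('rimT',(308,31),.016),('rimB',(308,580),.016),('pin',(310,118),.047),('hub',(309,320),.02)]: print(nm,onp(pt,h))
print('u',w(f,200+308/2.6,50+390/2.6),(F.T@(w(f,200+308/2.6,50+390/2.6)-o))*1000)
print(rel(face(.148,.094,.105),RG))
print(rel(face(.148,.094,.028),RG))
E
```

```text
knob [147.8  94.9  41. ]
rimL [162.1 188.3  12. ]
rimR [162.3   1.1  12. ]
rimT [254.4  95.   16. ]
rimB [69.3 95.1 16. ]
pin [228.4  94.3  47. ]
hub [165.6  94.7  20. ]
u [0.59998294 0.13691573 0.17193272] [151.58111968  94.60584061  54.95792396]
([0.03, -0.02, 1.88], [0.0007, 0.0011, -0.25])
([0.04, -0.02, 9.58], [0.0007, 0.0011, -0.25])
```

Request:
{"op": "jog_arm", "data": {"plan": [[[0.03,-0.08,0.5],[0,0,-0.12]],[[0.03,-0.08,2],[0,0,-0.25]],[[0.03,-0.08,4.5],[0,0,-0.25]],[[0.03,-0.08,7],[0,0,-0.25]],[[0.03,-0.08,8.7],[0,0,-0.25]],[[0.03,-0.08,9.5],[0,0,-0.25]],[[0.03,-0.08,9.5],[0,0,-0.25]],[[0.03,-0.08,9.5],[0,0,-0.25]]]}}

```text
t: 7.85
position: [0.6107, 0.135, 0.1487]
tcp_rot: [2.916, 0.159, 0.821]
contact_force: [0.1, 0.9, 0.4]
gripper_width: 0.0721
```

```bash
python3 - <<'E'
from mv import *
s=st(); print(F.T@(s['position']-o)*1000); f=grab('wrist','w7')
E
```

```text
t 7.85 p [0.6107 0.135  0.1487] rv [2.916 0.159 0.821] j [ 0.25  0.28  1.79 -0.37  0.58  1.97] F [0.1 0.9 0.4] w 0.0721
[148.51686298  94.1844747   29.46172426]
```

View pics/w7.png

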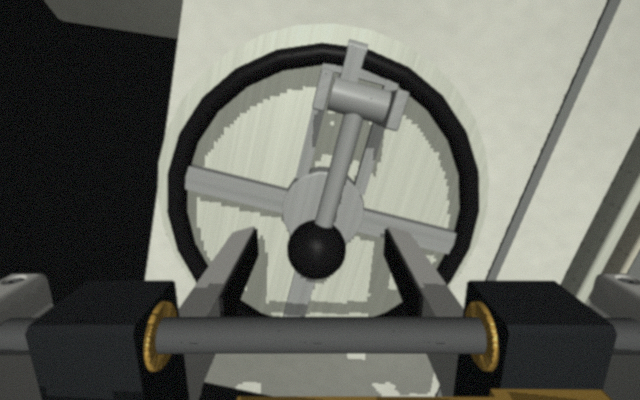

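The knob sits at (316,248), between the open fingers. Closing on it.

Request:
{"op": "jog_arm", "data": {"plan": [[[0,-0.08,0.15],[0,0,0]],[[0,-0.08,0.15],[0,0,0]],[[0,-0.08,0.15],[0,0,0]],[[0,-0.08,0.15],[0,0,0]],[[0,-0.08,0.15],[0,0,0]],[[0,-0.08,0.15],[0,0,0]]], "gripper": 255, "newtons": 30}}

```text
t: 8.5
position: [0.6115, 0.1365, 0.1476]
tcp_rot: [2.917, 0.16, 0.823]
contact_force: [0.2, 6.1, -0.7]
gripper_width: 0.0308
```

```bash
cat > plan.py <<'E'
from mv import *
import sys
def rows(ps):
    s=ctrl.read_state()
    return [[a:=rel(face(*p),RG,s)[0],rel(face(*p),RG,s)[1]] for p in ps]
E
python3 - <<'E'
from plan import *
s=st(); p=F.T@(s['position']-o)*1000; print(p)
# offset between TCP and ball centre taken as p-(148,94.8,41)
off=p/1000-np.array([.148,.0948,.041])
off[1]=0
np.save('off.npy',off)
B=lambda th,r=.08: np.array([.228-r*np.cos(th),.0948,.041+r*np.sin(th)])+off
for q in rows([B(t) for t in np.linspace(.1,1.15,11)]): print([ [round(x,2) for x in q[0]],q[1]])
E
```

```text
t 8.5 p [0.6115 0.1365 0.1476] rv [2.917 0.16  0.823] j [ 0.25  0.29  1.78 -0.38  0.58  1.97] F [ 0.2  6.1 -0.7] w 0.0308
[148.36684925  95.76894141  28.23771092]
[[0.02, 0.1, -0.8], [-0.0003, -0.0006, -0.0006]]
[[0.14, 0.13, -1.63], [-0.0003, -0.0006, -0.0006]]
[[0.35, 0.19, -2.44], [-0.0003, -0.0006, -0.0006]]
[[0.64, 0.26, -3.23], [-0.0003, -0.0006, -0.0006]]
[[1.0, 0.35, -3.97], [-0.0003, -0.0006, -0.0006]]
[[1.44, 0.47, -4.68], [-0.0003, -0.0006, -0.0006]]
[[1.95, 0.6, -5.33], [-0.0003, -0.0006, -0.0006]]
[[2.53, 0.74, -5.93], [-0.0003, -0.0006, -0.0006]]
[[3.16, 0.9, -6.46], [-0.0003, -0.0006, -0.0006]]
[[3.84, 1.08, -6.92], [-0.0003, -0.0006, -0.0006]]
[[4.57, 1.26, -7.3], [-0.0003, -0.0006, -0.0006]]
```

Request:
{"op": "jog_arm", "data": {"plan": [[[0.02,0.06,-0.4],[0,0,0]],[[0.02,0.08,-0.8],[0,0,0]],[[0.14,0.11,-1.63],[0,0,0]],[[0.35,0.17,-2.44],[0,0,0]],[[0.64,0.24,-3.23],[0,0,0]],[[1.0,0.33,-3.97],[0,0,0]],[[1.0,0.33,-3.97],[0,0,0]]]}}

```text
t: 9.2
position: [0.5993, 0.1383, 0.1877]
tcp_rot: [2.918, 0.16, 0.825]
contact_force: [0.1, 6.5, -0.8]
gripper_width: 0.0307
```

```bash
python3 - <<'E'
from plan import *
s=st(); print(F.T@(s['position']-o)*1000, F.T@s['contact_force']); grab('wrist','w8')
off=np.load('off.npy')
B=lambda th,r=.08: np.array([.228-r*np.cos(th),.0948,.041+r*np.sin(th)])+off
for q in rows([B(t) for t in np.linspace(.62,1.62,11)]): print([ [round(x,2) for x in q[0]],q[1]])
E
```

```text
t 9.2 p [0.5993 0.1383 0.1877] rv [2.918 0.16  0.825] j [ 0.26  0.21  1.78 -0.34  0.66  1.94] F [ 0.1  6.5 -0.8] w 0.0307
[159.22246581  95.92722862  68.82882206] [-1.12805132  6.44138628 -0.20172467]
[[0.39, 0.21, -0.63], [-0.0016, -0.0016, -0.0006]]
[[0.87, 0.33, -1.25], [-0.0016, -0.0016, -0.0006]]
[[1.41, 0.46, -1.83], [-0.0016, -0.0016, -0.0006]]
[[2.0, 0.61, -2.34], [-0.0016, -0.0016, -0.0006]]
[[2.64, 0.78, -2.79], [-0.0016, -0.0016, -0.0006]]
[[3.32, 0.95, -3.18], [-0.0016, -0.0016, -0.0006]]
[[4.04, 1.13, -3.49], [-0.0016, -0.0016, -0.0006]]
[[4.78, 1.32, -3.72], [-0.0016, -0.0016, -0.0006]]
[[5.54, 1.51, -3.88], [-0.0016, -0.0016, -0.0006]]
[[6.31, 1.71, -3.96], [-0.0016, -0.0016, -0.0006]]
[[7.08, 1.91, -3.96], [-0.0016, -0.0016, -0.0006]]
```

View pics/w8.png

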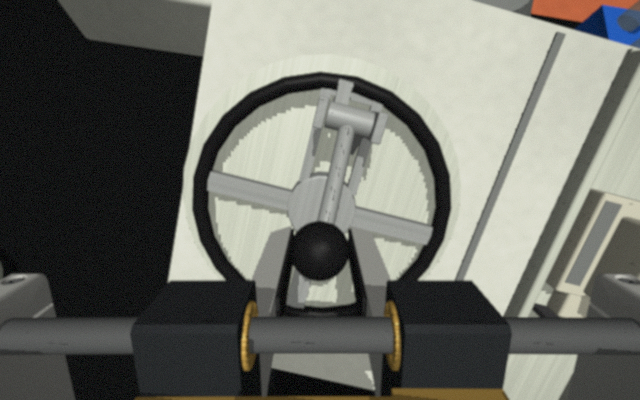

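Request:
{"op": "jog_arm", "data": {"plan": [[[0.39,0.05,-0.63],[0,0,0]],[[0.87,0.17,-1.25],[0,0,0]],[[1.41,0.3,-1.83],[0,0,0]],[[2.0,0.45,-2.34],[0,0,0]],[[2.64,0.62,-2.79],[0,0,0]],[[3.32,0.79,-3.18],[0,0,0]],[[4.04,0.97,-3.49],[0,0,0]],[[4.78,1.15,-3.72],[0,0,0]],[[5.54,1.35,-3.88],[0,0,0]],[[6.31,1.55,-3.96],[0,0,0]],[[7.08,1.75,-3.96],[0,0,0]],[[7.08,1.75,-3.96],[0,0,0]]]}}

```text
t: 10.45
position: [0.6407, 0.1329, 0.2603]
tcp_rot: [2.918, 0.16, 0.826]
contact_force: [-4.4, 1.6, 4.7]
gripper_width: 0.0305
```

```bash
python3 - <<'E'
from plan import *
s=st(); print(F.T@(s['position']-o)*1000, F.T@s['contact_force']); grab('wrist','w9');g=grab('scene','s9')
off=np.load('off.npy');b=F.T@(s['position']-o)-off;print(b, np.arctan2(b[2]-.041,.228-b[0]))
cv2.imwrite('pics/s9c.png',cv2.resize(g['color'][100:270,260:480],None,fx=3.5,fy=3.5,interpolation=cv2.INTER_CUBIC))
E
```

```text
t 10.45 p [0.6407 0.1329 0.2603] rv [2.918 0.16  0.826] j [ 0.23  0.22  1.58 -0.26  0.82  1.82] F [-4.4  1.6  4.7] w 0.0305
[233.05401048  96.26512828 108.26221417] [-1.3931292   1.00838377  6.42438633]
[0.23268716 0.09626513 0.1210245 ] 1.6293010606853093
```

View pics/w9.png

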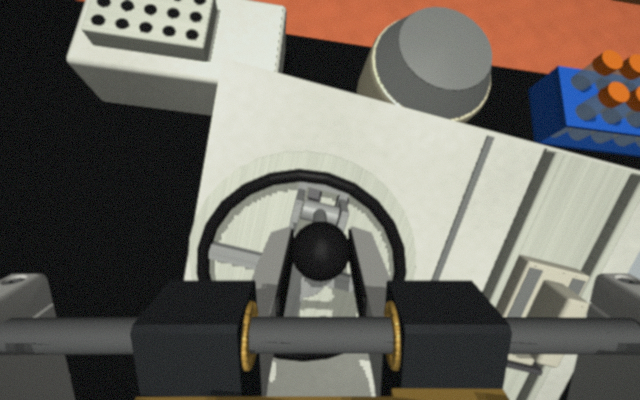

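View pics/s9c.png

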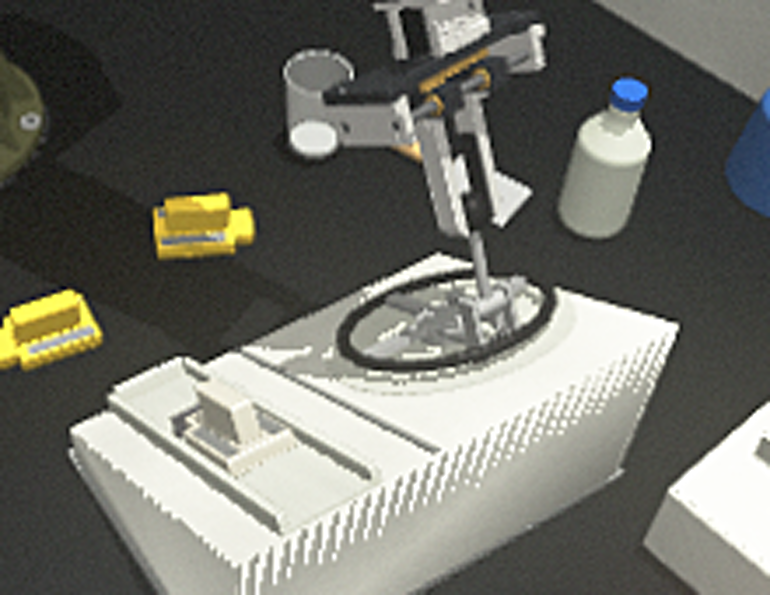

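The crank is standing out at about 1.62, past the catch, with the stem upright at about (480,260) in the crop. Next I'll turn the wheel clockwise along a circle.

```bash
cat > turn.py <<'E'
from plan import *
a,b,n=map(float,sys.argv[1:4]); r=float(sys.argv[4])/1000 if len(sys.argv)>4 else .068
s=st(); off=np.load('off.npy'); p=F.T@(s['position']-o)-off
C=np.array([.1623,.0958])
d=p[:2]-C; ph=np.arctan2(-d[1],d[0])%(2*np.pi); fc=F.T@s['contact_force']
er=np.array([np.cos(ph),-np.sin(ph)]); et=np.array([-np.sin(ph),-np.cos(ph)])
print('phi',ph.round(3),'r',1000*np.hypot(*d),'z',1000*p[2],'Frad',fc[:2]@er,'Ftan',fc[:2]@et,'Fz',fc[2])
L=[]
for q in rows([np.array([C[0]+r*np.cos(t),C[1]-r*np.sin(t),.1214])+off for t in np.linspace(a,b,int(n))]): L.append([[round(x,2) for x in q[0]],[round(x,3) for x in q[1]]])
print(L)
E
python3 turn.py .12 .72 6
```

```text
t 10.55 p [0.6399 0.133  0.2599] rv [2.918 0.16  0.826] j [ 0.23  0.22  1.59 -0.26  0.82  1.82] F [-4.2  1.8  4.6] w 0.031
phi 6.275 r 69.57017347979665 z 121.0917236926339 Frad -1.3072692911755073 Ftan -1.2115791005634107 Fz 6.296153739462269
[[[-0.41, 0.79, -0.03], [-0.002, -0.002, -0.001]], [[-0.75, 1.53, -0.04], [-0.002, -0.002, -0.001]], [[-1.18, 2.23, -0.04], [-0.002, -0.002, -0.001]], [[-1.68, 2.87, -0.04], [-0.002, -0.002, -0.001]], [[-2.26, 3.44, -0.04], [-0.002, -0.002, -0.001]], [[-2.91, 3.94, -0.04], [-0.002, -0.002, -0.001]]]
```

Request:
{"op": "jog_arm", "data": {"plan": [[[-0.41,0.79,-0.06],[0,0,0]],[[-0.75,1.53,-0.06],[0,0,0]],[[-1.18,2.23,-0.06],[0,0,0]],[[-1.68,2.87,-0.06],[0,0,0]],[[-2.26,3.44,-0.06],[0,0,0]],[[-2.91,3.94,-0.06],[0,0,0]],[[-2.91,3.94,-0.06],[0,0,0]]]}}

```text
t: 11.25
position: [0.617, 0.0893, 0.25]
tcp_rot: [2.918, 0.159, 0.823]
contact_force: [-0.4, -0.4, -4.2]
gripper_width: 0.0305
```

```bash
python3 turn.py .84 2.04 11; python3 -c "
from h import *
grab('wrist','w10')"
```

```text
t 11.25 p [0.617  0.0893 0.25  ] rv [2.918 0.159 0.823] j [ 0.15  0.16  1.69 -0.22  0.77  1.73] F [-0.4 -0.4 -4.2] w 0.0305
phi 0.741 r 68.0187277824759 z 121.45961287689568 Frad -1.5432479107602304 Ftan 2.075540712386971 Fz -3.374153191662212
[[[-0.58, 0.34, 0.01], [-0.001, -0.001, -0.001]], [[-1.32, 0.67, 0.0], [-0.001, -0.001, -0.001]], [[-2.1, 0.91, 0.0], [-0.001, -0.001, -0.001]], [[-2.9, 1.06, 0.0], [-0.001, -0.001, -0.001]], [[-3.72, 1.11, 0.0], [-0.001, -0.001, -0.001]], [[-4.53, 1.06, 0.0], [-0.001, -0.001, -0.001]], [[-5.33, 0.92, 0.0], [-0.001, -0.001, -0.001]], [[-6.11, 0.68, 0.0], [-0.001, -0.001, -0.001]], [[-6.86, 0.35, 0.0], [-0.001, -0.001, -0.001]], [[-7.56, -0.07, 0.0], [-0.001, -0.001, -0.001]], [[-8.2, -0.57, 0.0], [-0.001, -0.001, -0.001]]]
```

View pics/w10.png

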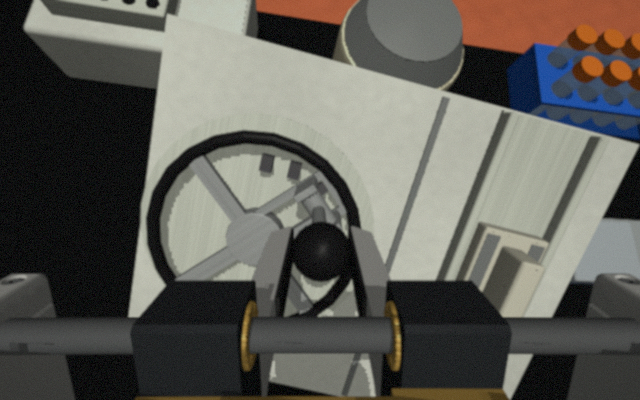

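The wheel has turned about 0.74 rad with low forces, and the two lugs on the face are now visible at (265,165) and (293,168). Continuing.

Request:
{"op": "jog_arm", "data": {"plan": [[[-0.58,0.34,0.0],[0,0,0]],[[-1.32,0.67,0.0],[0,0,0]],[[-2.1,0.91,0.0],[0,0,0]],[[-2.9,1.06,0.0],[0,0,0]],[[-3.72,1.11,0.0],[0,0,0]],[[-4.53,1.06,0.0],[0,0,0]],[[-5.33,0.92,0.0],[0,0,0]],[[-6.11,0.68,0.0],[0,0,0]],[[-6.86,0.35,0.0],[0,0,0]],[[-7.56,-0.07,0.0],[0,0,0]],[[-8.2,-0.57,0.0],[0,0,0]],[[-8.2,-0.57,0.0],[0,0,0]]]}}

```text
t: 12.5
position: [0.5464, 0.0853, 0.2066]
tcp_rot: [2.919, 0.16, 0.822]
contact_force: [-1.9, 3.0, 0.2]
gripper_width: 0.0304
```

```bash
python3 turn.py 2.16 3.36 11
```

```text
t 12.5 p [0.5464 0.0853 0.2066] rv [2.919 0.16  0.822] j [ 0.17  0.04  1.92 -0.26  0.66  1.79] F [-1.9  3.   0.2] w 0.0304
phi 2.058 r 67.62010064704421 z 121.41920461005665 Frad -1.555143088447267 Ftan 2.912785552807872 Fz 1.4162461744271582
[[[-0.51, -0.46, 0.0], [-0.001, 0.0, -0.001]], [[-1.02, -1.1, 0.0], [-0.001, 0.0, -0.001]], [[-1.45, -1.8, 0.0], [-0.001, 0.0, -0.001]], [[-1.79, -2.54, 0.01], [-0.001, 0.0, -0.001]], [[-2.04, -3.31, 0.01], [-0.001, 0.0, -0.001]], [[-2.2, -4.11, 0.01], [-0.001, 0.0, -0.001]], [[-2.26, -4.93, 0.01], [-0.001, 0.0, -0.001]], [[-2.22, -5.74, 0.01], [-0.001, 0.0, -0.001]], [[-2.08, -6.55, 0.01], [-0.001, 0.0, -0.001]], [[-1.85, -7.33, 0.01], [-0.001, 0.0, -0.001]], [[-1.53, -8.08, 0.01], [-0.001, 0.0, -0.001]]]
```

Request:
{"op": "jog_arm", "data": {"plan": [[[-0.51,-0.46,0.0],[0,0,0]],[[-1.02,-1.1,0.0],[0,0,0]],[[-1.45,-1.8,0.0],[0,0,0]],[[-1.79,-2.54,0.0],[0,0,0]],[[-2.04,-3.31,0.0],[0,0,0]],[[-2.2,-4.11,0.0],[0,0,0]],[[-2.26,-4.93,0.0],[0,0,0]],[[-2.22,-5.74,0.0],[0,0,0]],[[-2.08,-6.55,0.0],[0,0,0]],[[-1.85,-7.33,0.0],[0,0,0]],[[-1.53,-8.08,0.0],[0,0,0]],[[-1.53,-8.08,0.0],[0,0,0]]]}}

```text
t: 13.7
position: [0.5278, 0.1645, 0.1881]
tcp_rot: [2.919, 0.162, 0.822]
contact_force: [4.2, 1.9, -5.8]
gripper_width: 0.0307
```

```bash
python3 turn.py 3.48 4.68 11; python3 -c "
from h import *
grab('wrist','w11');grab('scene','s11')"
```

```text
t 13.7 p [0.5278 0.1645 0.1881] rv [2.919 0.162 0.822] j [ 0.36  0.09  1.92 -0.41  0.68  2.08] F [ 4.2  1.9 -5.8] w 0.0307
phi 3.378 r 68.25816580210702 z 121.35455060959978 Frad 0.31164499692778946 Ftan 2.4738530740340288 Fz -6.976442981504385
[[[0.38, -0.58, -0.0], [-0.002, 0.0, 0.0]], [[0.87, -1.23, -0.0], [-0.002, 0.0, 0.0]], [[1.44, -1.82, -0.0], [-0.002, 0.0, 0.0]], [[2.07, -2.33, 0.0], [-0.002, 0.0, 0.0]], [[2.76, -2.77, 0.0], [-0.002, 0.0, 0.0]], [[3.5, -3.12, 0.0], [-0.002, 0.0, 0.0]], [[4.27, -3.38, 0.0], [-0.002, 0.0, 0.0]], [[5.07, -3.54, 0.0], [-0.002, 0.0, 0.0]], [[5.88, -3.61, 0.0], [-0.002, 0.0, 0.0]], [[6.7, -3.58, 0.0], [-0.002, 0.0, 0.0]], [[7.5, -3.45, 0.0], [-0.002, 0.0, 0.0]]]
```

View pics/s11.png

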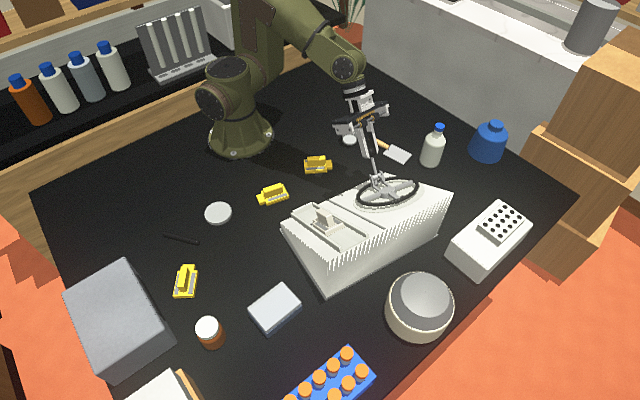

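The crank is still upright with the wheel past half a turn, and the knob is held at about (375,180) in the scene. Continuing.

Request:
{"op": "jog_arm", "data": {"plan": [[[0.38,-0.58,0.05],[0,0,0]],[[0.87,-1.23,0.05],[0,0,0]],[[1.44,-1.82,0.05],[0,0,0]],[[2.07,-2.33,0.05],[0,0,0]],[[2.76,-2.77,0.05],[0,0,0]],[[3.5,-3.12,0.05],[0,0,0]],[[4.27,-3.38,0.05],[0,0,0]],[[5.07,-3.54,0.05],[0,0,0]],[[5.88,-3.61,0.05],[0,0,0]],[[6.7,-3.58,0.05],[0,0,0]],[[7.5,-3.45,0.05],[0,0,0]],[[7.5,-3.45,0.05],[0,0,0]]]}}

```text
t: 15.0
position: [0.5901, 0.2081, 0.2224]
tcp_rot: [2.919, 0.161, 0.824]
contact_force: [-1.9, 0.0, 4.0]
gripper_width: 0.0309
```

```bash
python3 turn.py 4.8 5.64 8
```

```text
t 15.0 p [0.5901 0.2081 0.2224] rv [2.919 0.161 0.824] j [ 0.4   0.22  1.68 -0.39  0.79  2.07] F [-1.9  0.   4. ] w 0.0309
phi 4.697 r 67.95285621941383 z 121.00064367722254 Frad -0.24397988584264965 Ftan 0.5099837698124936 Fz 4.3783385010256035
[[[0.67, 0.19, -0.04], [-0.003, -0.001, -0.001]], [[1.42, 0.51, -0.04], [-0.003, -0.001, -0.001]], [[2.13, 0.91, -0.04], [-0.003, -0.001, -0.001]], [[2.79, 1.4, -0.04], [-0.003, -0.001, -0.001]], [[3.38, 1.96, -0.04], [-0.003, -0.001, -0.001]], [[3.9, 2.58, -0.04], [-0.003, -0.001, -0.001]], [[4.34, 3.27, -0.04], [-0.003, -0.001, -0.001]], [[4.7, 4.0, -0.04], [-0.003, -0.001, -0.001]]]
```

Request:
{"op": "jog_arm", "data": {"plan": [[[0.67,0.19,-0.02],[0,0,0]],[[1.42,0.51,-0.03],[0,0,0]],[[2.13,0.91,-0.03],[0,0,0]],[[2.79,1.4,-0.03],[0,0,0]],[[3.38,1.96,-0.03],[0,0,0]],[[3.9,2.58,-0.03],[0,0,0]],[[4.34,3.27,-0.03],[0,0,0]],[[4.6,3.8,-0.03],[0,0,0]],[[4.7,4.0,-0.03],[0,0,0]]]}}

```text
t: 15.9
position: [0.6323, 0.1753, 0.2515]
tcp_rot: [2.922, 0.161, 0.822]
contact_force: [-10.2, 15.6, -5.3]
gripper_width: 0.0306
```

```bash
python3 turn.py 5.64 5.72 2; python3 -c "
from h import *
grab('wrist','w12');g=grab('scene','s12')
cv2.imwrite('pics/s12c.png',cv2.resize(g['color'][100:270,260:480],None,fx=3.5,fy=3.5,interpolation=cv2.INTER_CUBIC))"
```

```text
t 15.9 p [0.6323 0.1753 0.2515] rv [2.922 0.161 0.822] j [ 0.31  0.25  1.58 -0.31  0.83  1.92] F [-10.2  15.6  -5.3] w 0.0306
phi 5.627 r 67.70205710442605 z 121.05888663788357 Frad -1.867692504578505 Ftan -19.189985676112716 Fz 2.015279482785306
[[[0.06, 0.07, -0.03], [-0.005, 0.0, -0.001]], [[0.25, 0.58, -0.04], [-0.005, 0.0, -0.001]]]
```

View pics/s12c.png

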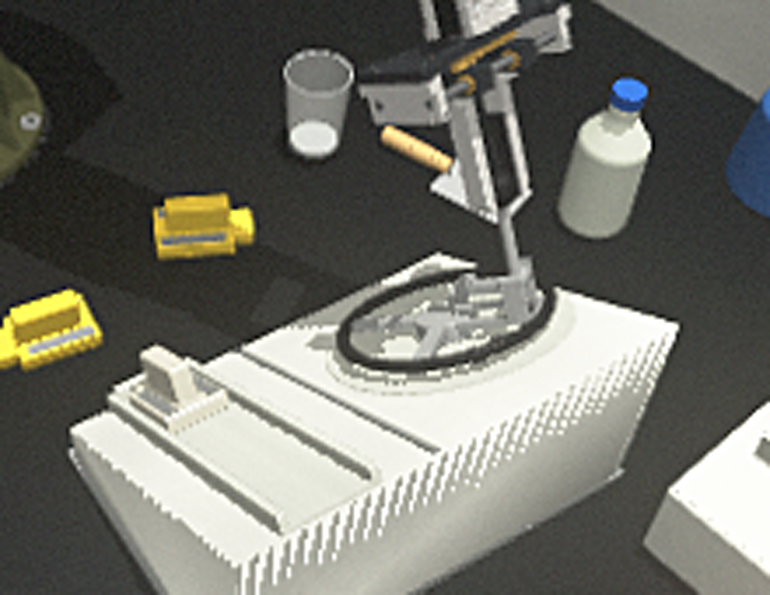

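View pics/w12.png

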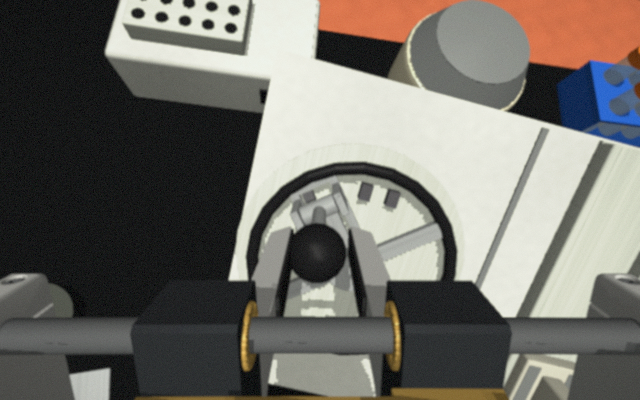

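Tangential force has risen to 19 N at φ=5.63, so the wheel is at its stop. The cassette has slid to the chute's end, at about (175,385) in the crop. I'll relax the arm, open the fingers and back straight off.

Request:
{"op": "jog_arm", "data": {"plan": [[[0,0,0],[0,0,0]],[[0,0,0],[0,0,0]]]}}

```text
t: 16.2
position: [0.6317, 0.1764, 0.2511]
tcp_rot: [2.923, 0.162, 0.822]
contact_force: [-4.5, 6.9, -3.7]
gripper_width: 0.0307
```

Request:
{"op": "jog_arm", "data": {"plan": [[[0,0,0],[0,0,0]],[[0,0,0],[0,0,0]],[[0,0,0],[0,0,0]],[[0,0,0],[0,0,0]],[[0,0,0],[0,0,0]],[[0,0,-0.5],[0,0,0]],[[0,0,-2],[0,0,0]],[[0,0,-4.5],[0,0,0]],[[0,0,-7],[0,0,0]],[[0,0,-9],[0,0,0]],[[0,0,-10],[0,0,0]],[[0,0,-10],[0,0,0]]], "gripper": 70}}

```text
t: 17.4
position: [0.579, 0.1834, 0.338]
tcp_rot: [2.923, 0.162, 0.826]
contact_force: [0.3, 0.0, 0.4]
gripper_width: 0.068
```

```bash
python3 - <<'E'
from mv import *
st(); g=grab('scene','s13');grab('wrist','w13'); t=grab('top','t13')
cv2.imwrite('pics/s13c.png',cv2.resize(g['color'][100:270,260:480],None,fx=3.5,fy=3.5,interpolation=cv2.INTER_CUBIC))
E
```

```text
t 17.4 p [0.579  0.1834 0.338 ] rv [2.923 0.162 0.826] j [ 0.36  0.09  1.56 -0.3   1.01  1.91] F [0.3 0.  0.4] w 0.068
```

View pics/s13c.png

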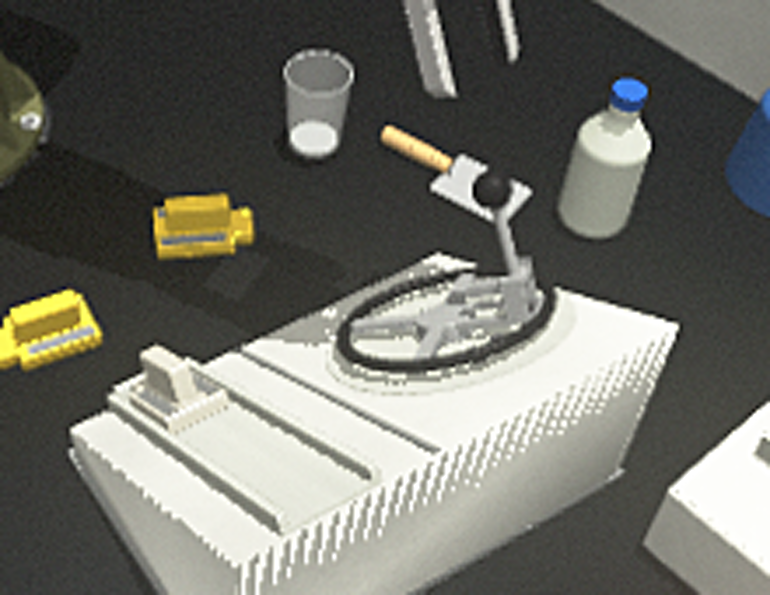

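View pics/w13.png

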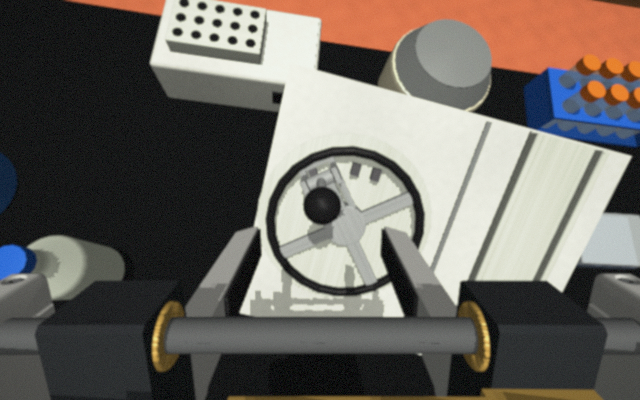

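View pics/t13.png

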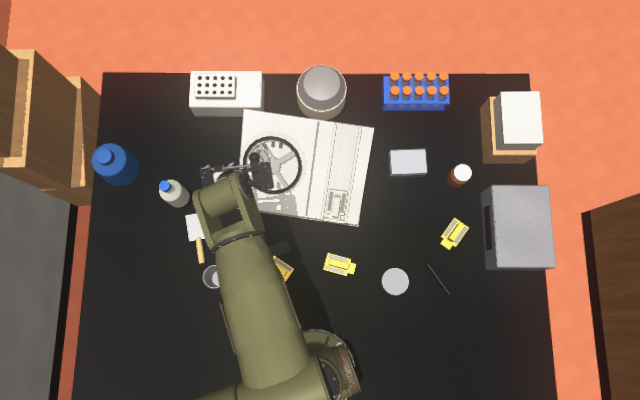

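```bash
python3 - <<'E'
from mv import *
f=load('w13'); g=f['color'].sum(2)
m=((g<110)).astype(np.uint8); m[:180]=0;m[228:]=0;m[:,:300]=0;m[:,345:]=0
vv,uu=np.nonzero(m); print(uu.mean(),vv.mean(),m.sum(), uu.min(),uu.max(),vv.min(),vv.max())
for u,v in[(uu.mean(),vv.mean())]:
    A=w(f,u,v,.1);B=w(f,u,v,.5);d=B-A;k=((o-A)@F[:,2]+.121)/(d@F[:,2]);p=F.T@(A+k*d-o)
    print(p*1000, np.arctan2(-(p[1]-.0955),p[0]-.1623)%6.2832, np.hypot(p[0]-.1623,p[1]-.0955)*1000)
for n in('top',):
    a,b=load('top0'),load('t13')
    D=np.abs(a['color'].astype(int)-b['color']).max(2)
    for nm,(x,y,r) in dict(jar=(460,175,14),tip=(408,162,20),flask=(172,193,16)).items(): print(nm,np.percentile(D[y-r:y+r,x-r:x+r],[50,90,99]))
c=load('t13')['color'];cv2.imwrite('pics/t13c.png',cv2.resize(c[165:235,310:380],None,fx=8,fy=8,interpolation=cv2.INTER_CUBIC))
E
```

```text
321.745 205.82625 800 305 339 188 223
[209.92730561 134.39192384 121.        ] 5.598425474350998 61.489364769279426
jar [2. 3. 5.]
tip [3. 4. 5.]
flask [3. 4. 5.]
```

View pics/t13c.png

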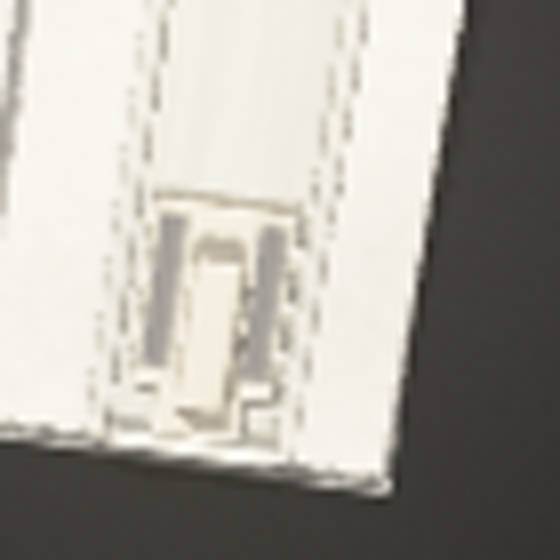

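The cassette is at the chute's end wall, the wheel reads 5.60, the knob radius fits a latched crank, and the jar, tip box and bottle are unchanged. Handing in.

```bash
python3 -c "
from station import ctrl
print(ctrl.job_done())"
```

```text
the job is handed in; nothing more can be done
None
```

The job is done and handed in at about 17.5 s on the robot's clock, well inside the 72 s limit; no verdict is reported.

- **Cassette:** I gripped the white cassette by its bar and laid it in the chute, bar up and narrow end downhill. I let it go about 1 cm above the closed gate, and the images showed it slide down and rest against the gate.
- **Crank and wheel:** I swung the crank past its catch to about 1.62 rad. I then turned the wheel clockwise until it stopped, where the tangential force rose to about 19 N at the ball. After that I opened the fingers and backed off.

The last checks, from the images and the force reading after backing off:

- **Wheel:** at about 5.60 rad, its stop.
- **Crank:** still standing out. Its knob measured 61.5 mm from the wheel axis against about 64 mm expected when latched. That 3 mm gap is slightly more than the 2 mm camera calibration, so I take it as latched.
- **Cassette:** at the end wall of the chute with nothing in its way, so the gate has dropped.
- **Bystanders:** the jar, tip box and bottle are unchanged in the before and after pictures. I compared the spatula only by eye, and it looks unmoved.
- **Robot:** touching nothing, with about 0 N on the tool.

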